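# Press a stud home with bench-mounted locking pliers, then release

## Robot

A 6-joint arm with a two-finger parallel gripper is mounted at the origin on the work surface. World frame = base frame: x ahead of the robot, y to its left, z up, the work surface at z = 0. Lengths are in m, angles in rad, forces in N, time in s.
With the tool pointing down it reaches from about 0.375 to 0.9 m from the base axis. Payload 3.1 kg.
Tool frame: the origin (TCP) lies on the front face of the gripper's body, between the roots of the fingers; the fingertips stand 70 mm ahead of it and the grasp point (between the pads) lies 51 mm ahead of it; z points along the fingers, y is the line along which they close (so a half turn about z gives the same grasp; the last joint's range is limited). The gripper opens to 87 mm and grips with 3 to 60 N. Pads are 19 mm wide; open, the fingers measure 117 mm over their backs; the gripper's body (75 mm by 190 mm) begins 51 mm behind the grasp point.
Start: joints at [-1.506, 0.527, 1.433, -0, 1.181, -0.178], TCP at [0.15, -0.607, 0.292] pointing down, gripper open.
Joint ranges: [-3.08, 3.08], [-0.75, 2.2], [0.22, 2.44], [-1.43, 4.57], [0, 2.65], [-2.85, 2.85]. Speed limits (rad/s): [2.79, 2.79, 3.14, 3.14, 3.14, 3.14].

## Interface

Orientations are given as a unit quaternion [x, y, z, w].
In Python, from rig import robot, cams, ticket gives the robot as it stands. The module is installed in compiled form; this text tells all that it offers.
- The arm moves only by the shell command python3 -m crank 'ROWS' [FORCE]. ROWS is JSON, a list of rows, each a list of 7 numbers: the shift along the tool's x, y, z in cm, then the turn, a rotation vector about the tool's x, y, z in rad, then the closure, from 0 (fully open) to 1 (shut). A call has 1 to 5 rows; each row shifts and turns the commanded pose from where the row before left it, along the tool's axes as they then stand; what a row does not reach is not made up. A row lasts 1/8 s, in which the tool goes at most 62.5 mm and 10.7 degrees, less where a joint would pass 70% of its speed; a pose out of reach is approached as far as the arm can. A call is refused whole if a number of a shift passes 6.25 or a number of a turn 0.188, either way. A call with a gripper value outside its range is refused whole. The fingers move at their own pace and stop on an object; FORCE is the grip in N (left out, the last holds). Time passes only in rows, so rows that do not move let the fingers close. It gives the time, the measured TCP pose, the force, the opening and the grip force at its end, in the units of the state.
- robot.get_obs(): the state, without advancing time (a new reading comes with each control period).
- cams.camera(name): name is "scene" or "top"; returns the picture (480x640x3 uint8, red, green, blue); there is no depth.
- cams.camera_info(name): a dict with "intrinsics" (3x3 intrinsics, pixels), "pose" (4x4, takes a point from camera to world coordinates). Camera axes: x right, y down, z forward; pixel columns grow to the right and rows downward; lengths in m; the calibration is good to about 2 mm. A picture is of the moment at which its call begins. camera_info takes no time and is no camera call.
- ticket.hand_in(): hands the job in; it is judged then, once.
The state is a dict: "time": time; "q": joint angles; "joint_velocities": joint speeds; "joint_torque": joint torques, N m; "position": TCP position; "tool_rot": TCP orientation; "ft_force": force on the tool from outside, world axes, zero at the start; "moment": the same for the moment, N m; "grip_width": finger opening in m; "grip_force": force on a finger pad.
Only numpy, scipy, OpenCV 4.12 (cv2) and the standard library are available. Lean on these libraries where they do the work, as an engineer would, in place of code of your own. Each camera call takes 0.05 s, during which the arm holds its last target. There are 200 camera calls.

## Task

The wooden hair slide lies ready under the jaw of the locking pliers that are held in the bench vice, its brass stud still standing proud. Push the pliers' upper handle gently down, by feel, until it snaps over centre and stays locked by itself, which presses the stud fully home: stop at the snap and do not force the handle against its stop. Then open the pliers by lifting the red release lever, take out the hair slide and lay it flat, stud up, in the felt-lined wooden tray, leaving the bracelet, bead jar and needle file where they are.

Things in the scene. Friction and masses are not known exactly. Their poses are not given: they have to be found in the camera images.
- pliers: Steel locking C-clamp pliers, 290 mm long, in the plane y = 0, lower handle held in a bench vice; fixed. Origin on the bench straight below the jaw pivot (pivot 85 mm up); x level towards the jaw end, handles run to -x; y level across, z up. The vice spans x -113 to -28, y -65 to 60, up to 86 mm high. The adjusting screw's knob (18 mm thick) ends at x = -154, top 104 mm high.
- lower_pad (a point): Centre of the top of the fixed lower pad, 26 mm across, at (78, 0, 73) mm in the pliers' frame; the stud lies over it. A wooden rest block (20 mm along x, 24 mm along y, top 73 mm high) at (78, 76) mm carries the free end of the work.
- jaw_tip (a point): Underside of the rounded tip (16 mm across) of the movable upper jaw, over the lower pad; about 30 mm above the pad when open, 9 mm when locked on the work. The upper C arm is 12 mm thick and reaches 165 mm above the bench when open.
- handle_grip: Navy grip of the movable upper handle, 80 x 19 x 12 mm, leaning up to the rear 0.5 rad when open, level when closed; x points to the jaws, z up. Origin on its top, 132 mm behind the jaw pivot when closed, 8 mm nearer the jaws when open; about 195 mm above the bench when open, about 134 mm when locked. Both differ by up to 8 mm either way with the hidden setting of the screw: feel for it.
- press_point (a point): Where to push: on top of the grip, at handle_grip's origin. Pushing straight down takes 3 to 10 N at first, 8 to 15 N while the stud goes in, then fades to nothing as the hidden links come into line; the handle then snaps the last 5 mm or so down by itself to a rigid stop and stays. Let go before the snap and a spring throws it open. Over 30 N on the grip strains it.
- lever (a joint): Red release lever under the upper handle, rad: 0 at rest (springs back), 0.45 fully pulled. Its pin is 80 mm behind the jaw pivot. Lifting its tab 10 to 25 mm with the handle locked (2 to 4 N) throws the links back past dead centre; the handle then springs up about 60 mm to open and carries the tab up some 95 mm: let go or follow it.
- hair_slide: The work: dark wooden hair slide 26 x 120 x 10 mm with a pale inlay and a brass backing, about 90 g. Origin at the centre of its underside; y along its length towards the free end (the stud end is at -y), z up. It lies on the lower pad and the rest block, across the pliers, free end to the pliers' +y side, its centre 38 mm from the pliers' plane.
- stud (a joint): How far the brass stud has been pressed in, m: 0 standing proud, 0.0028 fully home. It needs about 18 N to move in its hole. The stud sits at y = -38 mm of the hair slide, head 11 mm across; head 5 mm above the wood when proud, 2 mm when home.
- tray: Low pale wooden tray with grey felt, fixed on the bench, for finished pieces: 200 x 130 mm outside, 22 mm high, walls 4 mm. Origin at the centre of its underside, x along its length, z up; the felt is 4.6 mm above the bench.
- bead_sorter: White sorter with six compartments of beads, 170 x 110 x 24 mm, fixed. Not part of the job.
- bracelet: Lavender bead bracelet lying flat, 75 mm across, 11 mm high, loose; origin at its centre. To be left alone.
- bead_jar: Closed jar of pink beads, 52 mm across, 75 mm high, loose; origin at the centre of its foot. To be left alone.
- needle_file: Needle file with a navy handle, 170 mm long, 13 mm wide, 11 mm high, loose, lying along its x. To be left alone.
- lever_tab (a point): Place to pinch: middle of the polished rolled edge (8 mm round bar, 26 mm long across the pliers) at the top of the lever's upturned tab, 198 mm behind the jaw pivot and 48 mm behind the grip's end. Best pinched fore and aft from above, so that it can turn between the fingers. 132 to 157 mm above the bench when locked; 228 to 248 mm when open, there 35 mm nearer the jaws.
Mind the look-alikes: they are no part of the job. What is shaped like the tray but black or purple is not meant. Of the things shaped like the hair_slide, the wooden one is meant.

How it is judged:
On the way, in this order (a step that is already met when the one before it is completed fails the run):
1. the handle is locked: it stays down by itself with the fingers off it, and the stud is fully home (z of handle_grip in the frame of pliers below 0.155 m and value of joint stud above 0.0025 m and contact force between the fingers and handle_grip below 0.5 N), for 0.4 s.
2. the release lever is pulled while the pliers are still locked (value of joint lever above 0.04 rad and z of handle_grip in the frame of pliers below 0.155 m), for 0.02 s.
3. the pliers have sprung open (z of handle_grip in the frame of pliers above 0.175 m), for 0.1 s.
At the end, for the whole second after the job is handed in: Pliers open (grip over 175 mm up), lever at rest (under 0.05 rad), stud home (over 2.5 mm), hair slide at rest flat on the tray's floor, stud up (tilt under 0.08 rad, under 9 mm above the tray's underside, centre within 80 mm along and 52 mm across of the tray's centre) (z of handle_grip in the frame of pliers above 0.175 m and value of joint lever below 0.05 rad and value of joint stud above 0.0025 m and x of hair_slide in the frame of tray between -0.08 and 0.08 m and y of hair_slide in the frame of tray between -0.052 and 0.052 m and z of hair_slide in the frame of tray below 0.009 m and angle between hair_slide's own z axis and vertical below 0.08 rad and linear speed of hair_slide below 0.01 m/s); the robot touches nothing.
It fails at once if the upper handle is forced (more than 30 N from the robot) (contact force between any of the fingers, the arm and handle_grip above 30 N).
It fails at once if the bracelet is disturbed (moved over 20 mm) (distance of bracelet from where it was at the start of the episode above 0.02 m).
It fails at once if the bead jar is disturbed (moved over 20 mm) (distance of bead_jar from where it was at the start of the episode above 0.02 m).
It fails at once if the needle file is disturbed (moved over 20 mm) (distance of needle_file from where it was at the start of the episode above 0.02 m).
It also fails if it takes over 72 s, if anything falls off the work surface, if the arm or the gripper's body presses on something with over 40 N, if the wrist force passes 120 N, or if a joint passes its speed limit or range.

## Working session

There is one attempt and no reset: what is moved stays moved. The work goes in short steps, Python scripts to look and compute and a shell command to move; the robot and the scene stay as the last step left them, time stands still between calls to the robot, and variables do not carry over. Pictures are saved under pics/ and viewed, at most 12 in all, crops included, and the job is handed in when it is done.

```bash
mkdir -p pics; python3 - <<'E'
from rig import robot,cams
import cv2,json
for n in("scene","top"):
    cv2.imwrite(f"pics/{n}0.png",cams.camera(n)[:,:,::-1]); i=cams.camera_info(n); print(n,i["intrinsics"],i["pose"])
print(robot.get_obs())
E
```

```text
scene [[569.70021891   0.         315.16485301]
 [  0.         569.70021891 241.34430111]
 [  0.           0.           1.        ]] [[ 0.16755572  0.72906388 -0.66361957  1.32526217]
 [ 0.98576219 -0.11429045  0.12333127 -0.04659939]
 [ 0.01407099 -0.67483594 -0.73783363  1.11062274]
 [ 0.          0.          0.          1.        ]]
top [[514.53014331   0.         314.90885394]
 [  0.         514.53014331 235.81708576]
 [  0.           0.           1.        ]] [[-0.01283543 -0.98400899  0.17765575  0.261968  ]
 [-0.99991364  0.01212957 -0.00505878  0.11259363]
 [ 0.002823   -0.17770534 -0.98407969  1.26985613]
 [ 0.          0.          0.          1.        ]]
{'time': 0.1, 'q': array([-1.50651193e+00,  5.28380148e-01,  1.43375484e+00, -1.84982036e-05,
        1.18138676e+00, -1.78513410e-01]), 'joint_velocities': array([-1.06958332e-04, -2.68783799e-03, -1.25150149e-03,  1.44164174e-03,
       -8.05279417e-04, -1.29067624e-05]), 'joint_torque': array([-4.61869713e-04, -4.40987027e+01, -1.77150822e+01,  6.35429774e-02,
        5.33907360e-02, -3.00231306e-05]), 'position': array([ 0.15024503, -0.60614333,  0.29137123]), 'tool_rot': array([ 9.92639311e-01,  1.21104369e-01,  4.65202192e-05, -9.63459899e-04]), 'ft_force': array([-0.63117374, -0.33139491, -0.6298459 ]), 'moment': array([-0.00130378,  0.02359491, -0.01040024]), 'grip_force': 0.0, 'grip_width': 0.08716196744617427}
```

View pics/scene0.png

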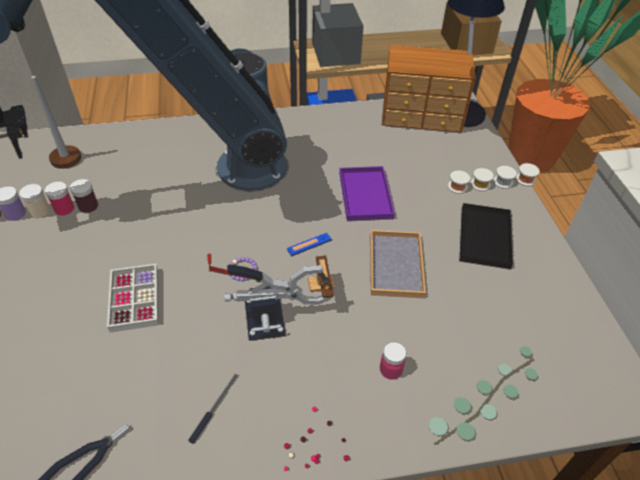

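View pics/top0.png

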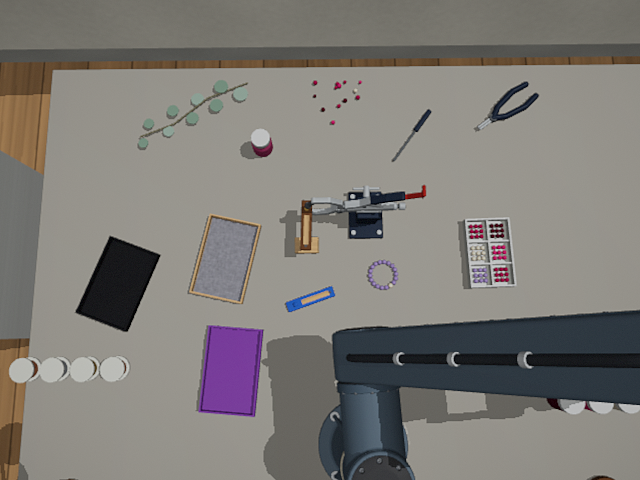

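The scene shows the pliers at about (265,290), the slide at (322,275) and the felt tray at (398,263). In the top view the pliers run from the jaw at (310,205) to the lever at (423,191), and the tray is at (225,258). I'll enlarge both.

```bash
python3 - <<'E'
import cv2
t=cv2.imread("pics/top0.png")[170:310,180:440]; cv2.imwrite("pics/tc.png",cv2.resize(t,None,fx=3,fy=3,interpolation=2))
t=cv2.imread("pics/scene0.png")[220:345,190:440]; cv2.imwrite("pics/sc.png",cv2.resize(t,None,fx=3.2,fy=3.2,interpolation=2))
E
```

```text
(no output)
```

View pics/tc.png

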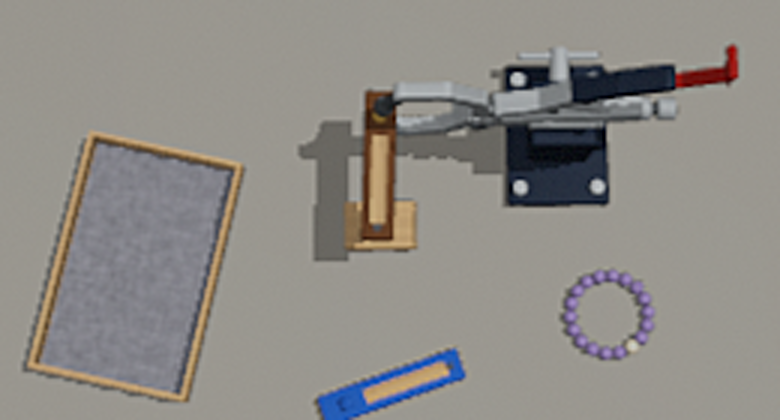

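View pics/sc.png

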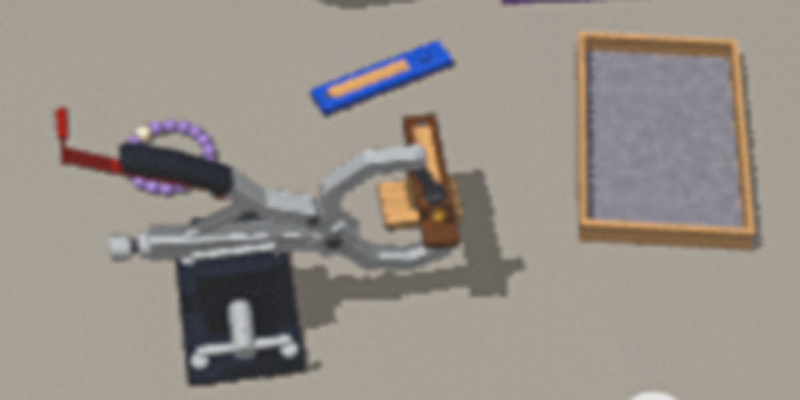

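The top crop shows slide corners at (367,91), (394,92), (391,238) and (362,238), the knob end at (677,108), the lever tab at (732,62), and tray corners at (91,132), (243,166), (186,400) and (27,369). The oblique crop shows the same things; its knob end is at (109,247).

```bash
cat > h.py <<'E'
import numpy as np
from rig import robot,cams
from scipy.spatial.transform import Rotation as R
def ray(n,uv,z):
    i=cams.camera_info(n);K=np.array(i["intrinsics"]);P=np.array(i["pose"])
    d=P[:3,:3]@np.linalg.solve(K,[*uv,1]);o=P[:3,3];return (o+d*(z-o[2])/d[2])[:2]
def proj(n,X):
    i=cams.camera_info(n);K=np.array(i["intrinsics"]);P=np.array(i["pose"])
    c=(np.asarray(X)-P[:3,3])@P[:3,:3];p=c@K.T;return p[...,:2]/p[...,2:]
def T(u,v,z): return ray("top",(180+u/3,170+v/3),z)
def S(u,v,z): return ray("scene",(190+u/3.2,220+v/3.2),z)
E
python3 - <<'E'
from h import *
np.set_printoptions(precision=4,suppress=True)
print("slideT",*[T(*p,.083) for p in((367,91),(394,92),(391,238),(362,238))])
print("slideS",*[S(*p,.083) for p in((403,117),(435,115),(457,233),(424,236))])
print("knob",T(677,108,.095),S(109,247,.095))
print("tab",T(732,58,.235),S(62,112,.235))
print("trayT",*[T(*p,.022) for p in((91,132),(243,166),(186,400),(27,369))])
print("trayS",*[S(*p,.022) for p in((581,33),(740,40),(754,234),(583,225))])
print("vice holes/grip",T(675,77,.21),T(578,88,.17),S(122,155,.21))
print("bracelet",T(608,314,.005),"jar",ray("top",(261,137),.075),"file",ray("top",(394,160),.005),ray("top",(430,112),.005))
print(S(385,215,.073),S(385,185,.073))
E
```

```text
slideT [0.5622 0.1352] [0.5611 0.1139] [0.4443 0.1176] [0.4446 0.1401]
slideS [0.4498 0.1187] [0.4516 0.1427] [0.5625 0.1382] [0.5615 0.1147]
knob [ 0.5425 -0.1073] [ 0.5456 -0.1039]
tab [ 0.5442 -0.1208] [ 0.5415 -0.1189]
trayT [0.5455 0.365 ] [0.5152 0.2391] [0.3243 0.2837] [0.3507 0.4119]
trayS [0.3303 0.2892] [0.3583 0.417 ] [0.5532 0.369 ] [0.5247 0.2441]
vice holes/grip [ 0.5376 -0.0853] [ 0.5406 -0.0212] [ 0.5617 -0.0848]
bracelet [ 0.3909 -0.0597] jar [0.7247 0.235 ] file [ 0.6856 -0.0995] [ 0.8154 -0.1989]
[0.5311 0.0919] [0.5039 0.0964]
```

The pliers' x axis is close to world +y, with the origin at about (0.543, 0.050). The press point is therefore near (0.543, -0.075). The slide centre is (0.504, 0.128) and the tray centre is about (0.436, 0.327). I'll straighten the tool, close the fingers and move above the press point.

```bash
python3 -m crank '[[0,0,-2.4,0,0,0.1213,1],[0,0,-2.5,0,0,0.1213,1],[3.57,-4.84,0,0,0,0,1],[3.57,-4.84,0,0,0,0,1],[3.57,-4.84,0,0,0,0,1]]' 20
python3 -m crank '[[3.57,-4.84,0,0,0,0,1],[3.57,-4.84,0,0,0,0,1],[3.57,-4.84,0,0,0,0,1],[3.57,-4.84,0,0,0,0,1],[3.57,-4.84,0,0,0,0,1]]'
python3 -m crank '[[3.57,-4.84,0,0,0,0,1],[3.57,-4.84,0,0,0,0,1],[3.57,-4.84,0,0,0,0,1],[0,0,0,0,0,0,1]]'; python3 - <<'E'
from h import *; import cv2
for n,(r,c) in {"scene":(180,180),"top":(150,260)}.items(): cv2.imwrite(f"pics/{n}1.png",cv2.resize(cams.camera(n)[r:r+170,c:c+220,::-1],None,fx=3,fy=3))
a,b=[cv2.imread(f"pics/{n}1.png") for n in("scene","top")]
cv2.imwrite("pics/m1.png",cv2.resize(np.hstack([a,b]),(800,310)))
E
```

```text
time: 0.72
position: [0.258, -0.4598, 0.3408]
tool_rot: [1.0, -0.0, 0.0, -0.0]
ft_force: [0.9, -0.2, 0.6]
grip_width: 0.0451
grip_force: 0.0
time: 1.35
position: [0.4366, -0.2176, 0.3411]
tool_rot: [1.0, -0.0, -0.0, -0.0]
ft_force: [0.5, -0.3, -0.6]
grip_width: 0.0015
grip_force: 0.0
time: 1.85
position: [0.5444, -0.0706, 0.3408]
tool_rot: [1.0, 0.003, 0.0, -0.0]
ft_force: [0.4, -0.4, -0.5]
grip_width: 0.0006
grip_force: 0.0
```

View pics/m1.png

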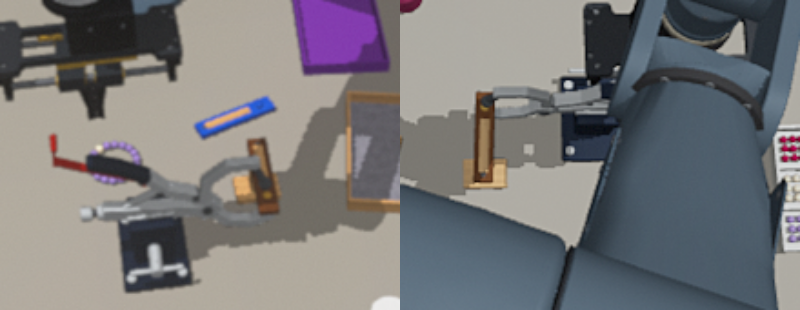

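The fingers are closed and stand straight above the grip. I'll go down to feel for contact.

```bash
python3 -m crank '[[-0.1,0.4,3,0,0,0,1],[0,0,2,0,0,0,1],[0,0,0.5,0,0,0,1],[0,0,0.3,0,0,0,1]]'
for i in 1; do python3 -m crank '[[0,0,0.4,0,0,0,1],[0,0,0,0,0,0,1]]'; done
python3 -m crank '[[0,0,0.4,0,0,0,1],[0,0,0,0,0,0,1]]'
python3 -m crank '[[0,0,0.4,0,0,0,1],[0,0,0,0,0,0,1]]'
```

```text
time: 2.45
position: [0.5417, -0.0793, 0.2834]
tool_rot: [1.0, -0.001, 0.0, 0.0]
ft_force: [-0.2, -0.2, 0.5]
grip_width: 0.0007
grip_force: 0.0
time: 2.7
position: [0.5419, -0.0783, 0.2795]
tool_rot: [1.0, 0.0, 0.0, 0.0]
ft_force: [-0.8, 1.0, -0.5]
grip_width: 0.0004
grip_force: 0.0
time: 2.95
position: [0.5418, -0.078, 0.2751]
tool_rot: [1.0, 0.0, -0.0, -0.0]
ft_force: [0.4, 0.5, 0.1]
grip_width: 0.0001
grip_force: 0.0
time: 3.2
position: [0.5417, -0.078, 0.2709]
tool_rot: [1.0, 0.0, -0.0, -0.0]
ft_force: [1.1, 0.4, -0.8]
grip_width: 0.0
grip_force: 0.0
```

```bash
python3 -m crank '[[0,0,0.3,0,0,0,1],[0,0,0.3,0,0,0,1]]'
python3 -m crank '[[0,0,0.3,0,0,0,1],[0,0,0.3,0,0,0,1]]'
python3 -m crank '[[0,0,0.3,0,0,0,1],[0,0,0,0,0,0,1]]'
```

```text
time: 3.45
position: [0.542, -0.0783, 0.2652]
tool_rot: [1.0, 0.0, 0.0, 0.0]
ft_force: [-0.6, -1.6, 6.1]
grip_width: 0.0004
grip_force: 3.3
time: 3.7
position: [0.5422, -0.08, 0.2607]
tool_rot: [1.0, 0.001, 0.001, 0.002]
ft_force: [-2.8, -5.9, 9.6]
grip_width: 0.0003
grip_force: 4.6
time: 3.95
position: [0.5426, -0.0799, 0.2576]
tool_rot: [1.0, 0.0, 0.001, 0.002]
ft_force: [-1.7, -4.4, 6.9]
grip_width: 0.0002
grip_force: 3.2
```

```bash
python3 -m crank '[[0,0.05,0.3,0,0,0,1],[0,0.05,0.3,0,0,0,1],[0,0.05,0.3,0,0,0,1]]'
python3 -m crank '[[0,0.05,0.3,0,0,0,1],[0,0.05,0.3,0,0,0,1]]'
python3 -m crank '[[0,0.05,0.3,0,0,0,1],[0,0.05,0.3,0,0,0,1]]'
python3 -m crank '[[0,0.05,0.3,0,0,0,1],[0,0.05,0.3,0,0,0,1]]'
```

```text
time: 4.32
position: [0.543, -0.0818, 0.2489]
tool_rot: [1.0, 0.001, 0.002, 0.003]
ft_force: [-2.0, -5.1, 8.8]
grip_width: 0.0009
grip_force: 4.1
time: 4.58
position: [0.5431, -0.0833, 0.2429]
tool_rot: [1.0, 0.001, 0.002, 0.003]
ft_force: [-2.3, -6.8, 7.8]
grip_width: 0.0005
grip_force: 4.4
time: 4.82
position: [0.5432, -0.0847, 0.2369]
tool_rot: [1.0, 0.001, 0.002, 0.004]
ft_force: [-2.1, -7.9, 8.4]
grip_width: 0.0003
grip_force: 5.1
time: 5.08
position: [0.5433, -0.0864, 0.2315]
tool_rot: [1.0, 0.001, 0.002, 0.004]
ft_force: [-3.4, -9.0, 11.9]
grip_width: 0.0003
grip_force: 6.8
```

```bash
python3 -m crank '[[0,0.05,0.3,0,0,0,1],[0,0.05,0.2,0,0,0,1]]'
python3 -m crank '[[0,0.05,0.2,0,0,0,1],[0,0.05,0.2,0,0,0,1]]'
python3 -m crank '[[0,0.05,0.2,0,0,0,1],[0,0.05,0.2,0,0,0,1]]'
```

```text
time: 5.32
position: [0.5432, -0.0876, 0.2266]
tool_rot: [1.0, 0.001, 0.002, 0.004]
ft_force: [-3.2, -9.5, 9.4]
grip_width: 0.0002
grip_force: 6.0
time: 5.58
position: [0.5435, -0.0871, 0.2222]
tool_rot: [1.0, 0.0, 0.002, 0.003]
ft_force: [-0.7, -5.5, 7.9]
grip_width: 0.0004
grip_force: 3.8
time: 5.82
position: [0.5435, -0.0879, 0.2179]
tool_rot: [1.0, 0.001, 0.002, 0.002]
ft_force: [-1.1, -4.9, 6.6]
grip_width: 0.0005
grip_force: 3.4
```

Force is fading, so I'll use smaller steps.

```bash
python3 -m crank '[[0,0,0.2,0,0,0,1],[0,0,0.2,0,0,0,1]]'
python3 -m crank '[[0,0,0.15,0,0,0,1],[0,0,0,0,0,0,1]]'
python3 -m crank '[[0,0,0.15,0,0,0,1],[0,0,0,0,0,0,1]]'
```

```text
time: 6.08
position: [0.5435, -0.0878, 0.2138]
tool_rot: [1.0, 0.0, 0.002, 0.002]
ft_force: [-1.0, -4.2, 6.1]
grip_width: 0.0003
grip_force: 2.9
time: 6.32
position: [0.5433, -0.087, 0.2118]
tool_rot: [1.0, 0.0, 0.002, 0.001]
ft_force: [-0.2, -2.6, 4.8]
grip_width: 0.0005
grip_force: 2.5
time: 6.58
position: [0.543, -0.0864, 0.2099]
tool_rot: [1.0, 0.0, 0.001, 0.001]
ft_force: [1.5, -2.8, 4.3]
grip_width: 0.0005
grip_force: 2.1
```

```bash
python3 -m crank '[[0,0,0.2,0,0,0,1],[0,0,0,0,0,0,1]]'
python3 -m crank '[[0,0,0.2,0,0,0,1],[0,0,0,0,0,0,1]]'
python3 -m crank '[[0,0,0.15,0,0,0,1],[0,0,0,0,0,0,1]]'
```

```text
time: 6.82
position: [0.5417, -0.0853, 0.2069]
tool_rot: [1.0, -0.0, -0.0, -0.0]
ft_force: [0.8, -0.4, 2.1]
grip_width: 0.0003
grip_force: 1.2
time: 7.08
position: [0.5409, -0.0849, 0.2044]
tool_rot: [1.0, 0.0, -0.001, -0.001]
ft_force: [0.6, -0.6, 0.6]
grip_width: 0.0005
grip_force: 0.3
time: 7.32
position: [0.5412, -0.0852, 0.2032]
tool_rot: [1.0, 0.0, -0.001, -0.0]
ft_force: [-0.4, 0.5, 0.4]
grip_width: 0.0003
grip_force: 0.0
```

```bash
python3 -m crank '[[0,0,0.1,0,0,0,1],[0,0,0,0,0,0,1]]'
python3 - <<'E'
from h import *; import cv2
cv2.imwrite("pics/s2.png",cv2.resize(cams.camera("scene")[200:350,180:350,::-1],None,fx=4,fy=4,interpolation=2))
E
```

```text
time: 7.58
position: [0.5417, -0.0856, 0.2026]
tool_rot: [1.0, 0.0, -0.0, -0.0]
ft_force: [-0.7, -0.9, 0.2]
grip_width: 0.0003
grip_force: 0.0
```

View pics/s2.png

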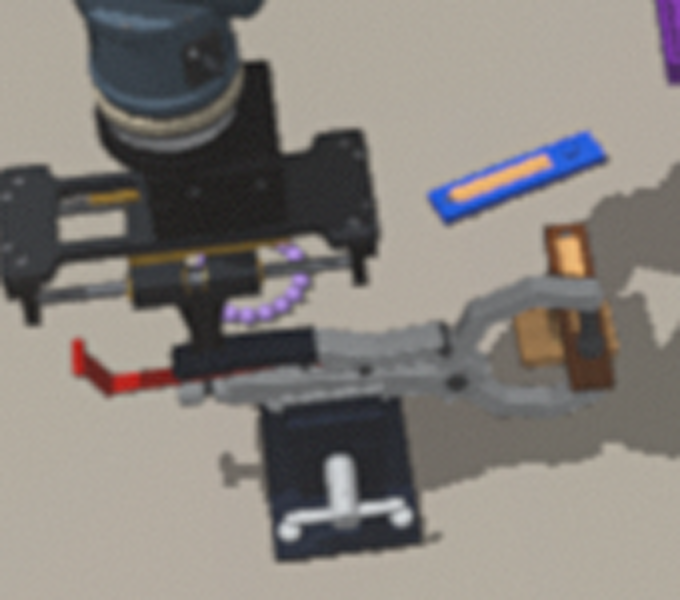

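The handle is level, the jaw is down on the stud, and the force is zero, so it has snapped. The tab's top is at crop (79,345). I'll lift off and wait.

```bash
python3 -m crank '[[0,0,-0.5,0,0,0,1],[0,0,-0.5,0,0,0,1],[0,0,-1,0,0,0,1],[0,0,0,0,0,0,1],[0,0,0,0,0,0,1]]'
python3 -m crank '[[0,0,-2,0,0,0,1],[0,0,-2,0,0,0,0.6],[0,0,-2,0,0,0,0.5],[0,0,-2,0,0,0,0.5],[0,0,0,0,0,0,0.5]]'
python3 - <<'E'
from h import *; import cv2
im=cams.camera("scene"); cv2.imwrite("pics/s3.png",cv2.resize(im[240:315,180:300,::-1],None,fx=6,fy=6,interpolation=2))
h=cv2.cvtColor(im[240:315,180:300],cv2.COLOR_RGB2HSV); m=((h[...,0]<6)|(h[...,0]>174))&(h[...,1]>170)&(h[...,2]>70)
ys,xs=np.nonzero(m); print(xs.min()+180,xs.max()+180,ys.min()+240,ys.max()+240)
k=xs<xs.min()+6
for z in(.132,.145,.157): print(z,ray("scene",(199.7,287),z))
E
```

```text
time: 8.25
position: [0.5419, -0.0857, 0.223]
tool_rot: [1.0, 0.0, 0.0, 0.0]
ft_force: [-0.3, -0.0, 0.2]
grip_width: 0.0008
grip_force: 0.0
time: 8.88
position: [0.5425, -0.0859, 0.3039]
tool_rot: [1.0, 0.0, 0.001, 0.001]
ft_force: [-0.1, 0.2, 0.3]
grip_width: 0.0327
grip_force: 0.0
199 223 285 297
0.132 [ 0.53825293 -0.15202465]
0.145 [ 0.54870754 -0.15062419]
0.157 [ 0.55835795 -0.14933145]
```

View pics/s3.png

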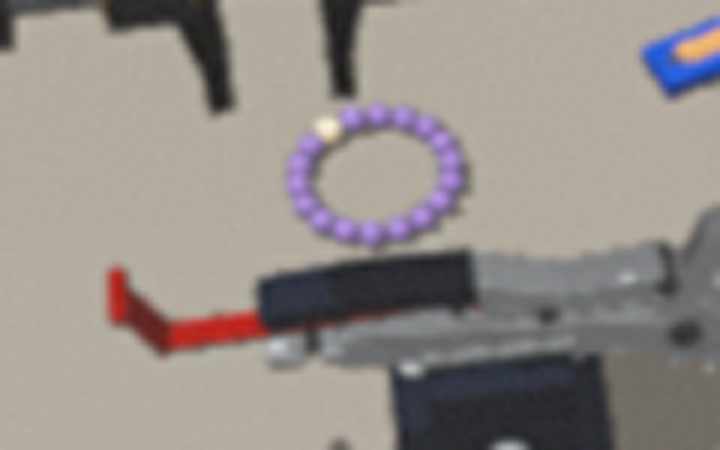

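The handle stays locked. The tab's rolled edge is at crop (118,270–322), which gives a bar centre near (0.543, -0.150, 0.132). I'll move over it and come down with the fingers part open.

```bash
python3 -m crank '[[0,3.2,-0.4,0,0,0,0.55],[0,3.2,1.5,0,0,0,0.55],[0,0,4,0,0,0,0.55],[0,0,2,0,0,0,0.55],[0,0,0,0,0,0,0.55]]' 
python3 -m crank '[[0,0,1.2,0,0,0,0.55],[0,0,1.2,0,0,0,0.55],[0,0,1,0,0,0,0.55],[0,0,0,0,0,0,0.55]]' 
```

```text
time: 9.55
position: [0.5402, -0.149, 0.2288]
tool_rot: [1.0, -0.0, -0.003, -0.002]
ft_force: [-0.7, -0.3, 0.5]
grip_width: 0.0394
grip_force: 0.0
time: 10.05
position: [0.5414, -0.1494, 0.1969]
tool_rot: [1.0, 0.0, -0.001, -0.0]
ft_force: [0.3, -0.1, 0.5]
grip_width: 0.0392
grip_force: 0.0
```

```bash
python3 -m crank '[[0,0,0.3,0,0,0,0.55],[0,0,0,0,0,0,0.8],[0,0,0,0,0,0,0.9],[0,0,0,0,0,0,1],[0,0,0,0,0,0,1]]' 10
python3 - <<'E'
from h import *; import cv2
im=cams.camera("scene"); cv2.imwrite("pics/s4.png",cv2.resize(im[220:315,170:300,::-1],None,fx=6,fy=6,interpolation=2))
E
```

```text
time: 10.68
position: [0.5424, -0.1518, 0.1954]
tool_rot: [1.0, 0.001, 0.001, 0.003]
ft_force: [-2.5, -5.7, 1.5]
grip_width: 0.0097
grip_force: 9.4
```

View pics/s4.png

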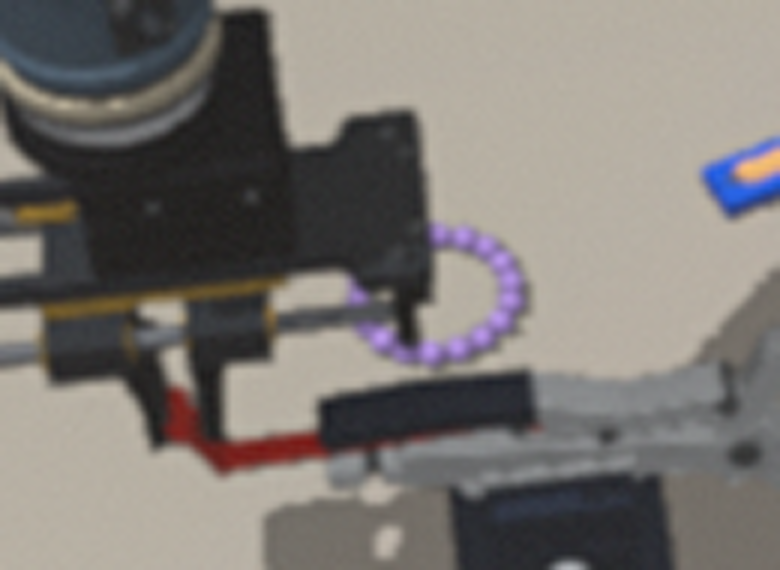

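The tab is pinched between the fingers at crop (180,410), with the opening at 9.7 mm. I'll lift it.

```bash
python3 -m crank '[[0,0.3,-0.5,0,0,0,1],[0,0,-0.5,0,0,0,1]]' 10
python3 -m crank '[[0,0,-0.4,0,0,0,1]]'
python3 -m crank '[[0,0,-0.4,0,0,0,1]]'
```

```text
time: 10.98
position: [0.5417, -0.1513, 0.2047]
tool_rot: [1.0, -0.001, -0.0, -0.002]
ft_force: [1.4, 6.3, -0.9]
grip_width: 0.0085
grip_force: 9.2
time: 11.1
position: [0.5416, -0.1506, 0.2087]
tool_rot: [1.0, -0.0, -0.0, -0.002]
ft_force: [2.1, 7.0, -1.4]
grip_width: 0.0081
grip_force: 8.9
time: 11.22
position: [0.5415, -0.1498, 0.2124]
tool_rot: [1.0, -0.0, -0.001, -0.003]
ft_force: [2.6, 9.2, -1.8]
grip_width: 0.008
grip_force: 9.0
```

```bash
python3 -m crank '[[0,-0.3,-0.4,0,0,0,1]]'
python3 -m crank '[[0,-0.2,-0.4,0,0,0,1]]'
```

```text
time: 11.35
position: [0.5418, -0.1482, 0.2167]
tool_rot: [1.0, 0.0, -0.0, -0.001]
ft_force: [1.1, 1.7, -1.2]
grip_width: 0.0079
grip_force: 9.5
time: 11.48
position: [0.5418, -0.1468, 0.2208]
tool_rot: [1.0, 0.0, -0.0, -0.0]
ft_force: [0.9, 2.4, -1.5]
grip_width: 0.0075
grip_force: 9.9
```

```bash
python3 -m crank '[[0,-0.2,-0.5,0,0,0,1]]'
python3 -m crank '[[0,-0.2,-0.5,0,0,0,1]]'
python3 - <<'E'
from h import *; import cv2
im=cams.camera("scene"); cv2.imwrite("pics/s5.png",cv2.resize(im[220:315,170:330,::-1],None,fx=5,fy=5,interpolation=2))
E
```

```text
time: 11.6
position: [0.5417, -0.1451, 0.2258]
tool_rot: [1.0, 0.0, -0.0, -0.0]
ft_force: [1.0, 2.1, -0.7]
grip_width: 0.0073
grip_force: 10.0
time: 11.72
position: [0.5424, -0.1458, 0.2322]
tool_rot: [1.0, 0.001, 0.001, 0.003]
ft_force: [-1.8, -4.6, 5.0]
grip_width: 0.0073
grip_force: 10.6
```

View pics/s5.png

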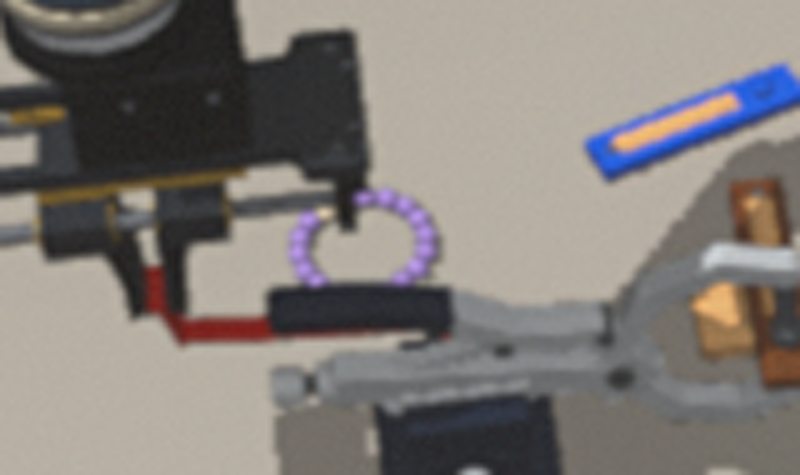

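The links have passed dead centre and the handle is rising and pushing up, so I'll follow it up and forward, then let go.

```bash
python3 -m crank '[[0,-0.5,-1.5,0,0,0,1],[0,-0.6,-1.5,0,0,0,1],[0,-0.7,-1.5,0,0,0,1],[0,-0.7,-1.5,0,0,0,1]]'
python3 -m crank '[[0,-0.2,-0.5,0,0,0,0.8],[0,0,0,0,0,0,0.5],[0,0,0,0,0,0,0.4]]'
```

```text
time: 12.28
position: [0.5419, -0.1189, 0.2924]
tool_rot: [1.0, -0.0, 0.001, 0.0]
ft_force: [0.9, 3.0, -3.7]
grip_width: 0.0075
grip_force: 10.0
time: 12.65
position: [0.5416, -0.1165, 0.295]
tool_rot: [1.0, 0.0, -0.001, -0.0]
ft_force: [-0.9, -0.6, -0.4]
grip_width: 0.0296
grip_force: 0.0
```

```bash
python3 -m crank '[[0,0,-4,0,0,0,0.3],[0,0,-4,0,0,0,0.3],[-1.3,-6,0,0,0,0,0.3],[-1.3,-6,0,0,0,0,0.3],[-1.3,-6,0,0,0,0,0.3]]'
python3 -m crank '[[-1.3,-6,0,0,0,0,0.3],[0,-0.45,2,0,0,0,0.3],[0,0,5,0,0,0,0.3],[0,0,5,0,0,0,0.3],[0,0,0,0,0,0,0.3]]'
python3 - <<'E'
from h import *; import cv2
im=cams.camera("scene"); cv2.imwrite("pics/s6.png",cv2.resize(im[200:330,180:380,::-1],None,fx=4,fy=4,interpolation=2))
E
```

```text
time: 13.28
position: [0.5022, 0.0647, 0.3751]
tool_rot: [1.0, -0.001, -0.0, -0.0]
ft_force: [1.4, -0.5, -0.3]
grip_width: 0.0607
grip_force: 0.0
time: 13.9
position: [0.4871, 0.1277, 0.2521]
tool_rot: [1.0, 0.0, -0.005, 0.0]
ft_force: [0.7, 0.0, -0.2]
grip_width: 0.0607
grip_force: 0.0
```

View pics/s6.png

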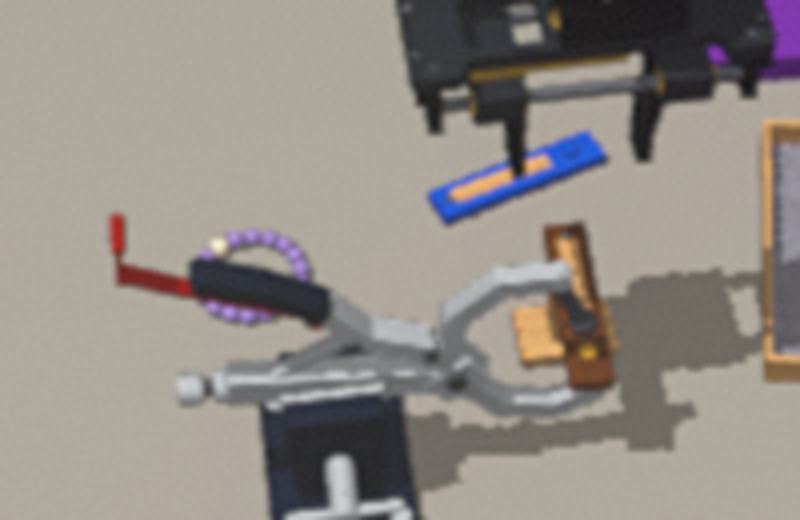

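The pliers are open. The slide is still in place at crop (580,310), and the fingers are lined up over it. I'll go down and grip.

```bash
python3 -m crank '[[0,0,4,0,0,0,0.3],[0,0,4,0,0,0,0.3],[0,0,2.5,0,0,0,0.3],[0,0,1.2,0,0,0,0.3],[0,0,0,0,0,0,0.3]]'
python3 -m crank '[[0,0,0,0,0,0,0.5],[0,0,0,0,0,0,0.7],[0,0,0,0,0,0,0.8],[0,0,0,0,0,0,0.8]]' 20
```

```text
time: 14.58
position: [0.4908, 0.1278, 0.1395]
tool_rot: [1.0, 0.0, 0.001, -0.0]
ft_force: [-0.4, 0.7, -0.2]
grip_width: 0.0609
grip_force: 0.0
time: 15.08
position: [0.4899, 0.1279, 0.1391]
tool_rot: [1.0, 0.0, 0.0, -0.0]
ft_force: [-0.2, -0.1, -0.1]
grip_width: 0.0285
grip_force: 0.0
```

```bash
python3 -m crank '[[0,0,0.7,0,0,0,0.6],[0,0,0,0,0,0,0.6],[0,0,0,0,0,0,1],[0,0,0,0,0,0,1],[0,0,0,0,0,0,1]]' 30
python3 -m crank '[[0,0,-0.4,0,0,0,1],[0,0,-0.4,0,0,0,1],[0,0,0,0,0,0,1]]'
```

```text
time: 15.7
position: [0.4898, 0.1278, 0.1317]
tool_rot: [1.0, 0.0, -0.0, -0.0]
ft_force: [0.1, 0.5, 0.2]
grip_width: 0.0255
grip_force: 29.6
time: 16.08
position: [0.4901, 0.1279, 0.1402]
tool_rot: [1.0, 0.0, 0.001, -0.0]
ft_force: [0.8, -0.0, -0.6]
grip_width: 0.025
grip_force: 29.6
```

The slide is held, but the fingertips are 11 mm below its underside. That's too deep for setting it down in the tray, so I'll put it back on its rests and regrip 9 mm higher.

```bash
python3 -m crank '[[0,0,0.4,0,0,0,1],[0,0,0.4,0,0,0,1],[0,0,0,0,0,0,0.6],[0,0,0,0,0,0,0.6],[0,0,-0.9,0,0,0,0.6]]' 30
python3 -m crank '[[0,0,0,0,0,0,0.6],[0,0,0,0,0,0,1],[0,0,0,0,0,0,1],[0,0,0,0,0,0,1]]' 30
python3 -m crank '[[0,0,-0.4,0,0,0,1],[0,0,-0.4,0,0,0,1],[0,0,0,0,0,0,1]]'
```

```text
time: 16.7
position: [0.4894, 0.1278, 0.1404]
tool_rot: [1.0, 0.0, -0.001, 0.0]
ft_force: [-0.3, 0.7, 0.9]
grip_width: 0.0342
grip_force: 0.0
time: 17.2
position: [0.4898, 0.1278, 0.1408]
tool_rot: [1.0, 0.0, 0.0, 0.0]
ft_force: [0.5, -0.6, 2.9]
grip_width: 0.0257
grip_force: 29.8
time: 17.58
position: [0.49, 0.1278, 0.1491]
tool_rot: [1.0, 0.0, 0.0, -0.0]
ft_force: [-0.1, -0.0, -0.7]
grip_width: 0.0258
grip_force: 29.8
```

```bash
python3 -m crank '[[-2,0,0,0,0,0,1],[-4,0,0,0,0,0,1],[-4,0,0,0,0,0,1],[0,0,-3,0,0,0,1],[0,0,-3,0,0,0,1]]'
python3 -m crank '[[0.8,-5,0,0,0,0,1],[0.9,-5,0,0,0,0,1],[0.9,-5,0,0,0,0,1],[0.8,-5,0,0,0,0,1],[0,0,0,0,0,0,1]]'
python3 -m crank '[[0,0,4,0,0,0,1],[0,0,4,0,0,0,1],[0,0,2,0,0,0,1],[0,0,0,0,0,0,1]]'
python3 - <<'E'
from h import *; import cv2
im=cams.camera("scene"); cv2.imwrite("pics/s7.png",cv2.resize(im[170:330,240:440,::-1],None,fx=3.5,fy=3.5,interpolation=2))
E
```

```text
time: 18.2
position: [0.389, 0.1278, 0.2092]
tool_rot: [1.0, 0.0, -0.001, 0.0]
ft_force: [0.7, -0.2, -0.4]
grip_width: 0.0255
grip_force: 29.8
time: 18.82
position: [0.4246, 0.331, 0.2089]
tool_rot: [1.0, 0.002, 0.001, -0.001]
ft_force: [0.6, -1.8, -0.0]
grip_width: 0.0255
grip_force: 29.8
time: 19.32
position: [0.4225, 0.3263, 0.1072]
tool_rot: [1.0, -0.0, -0.002, 0.001]
ft_force: [-0.7, 0.7, -0.7]
grip_width: 0.0257
grip_force: 29.8
```

View pics/s7.png

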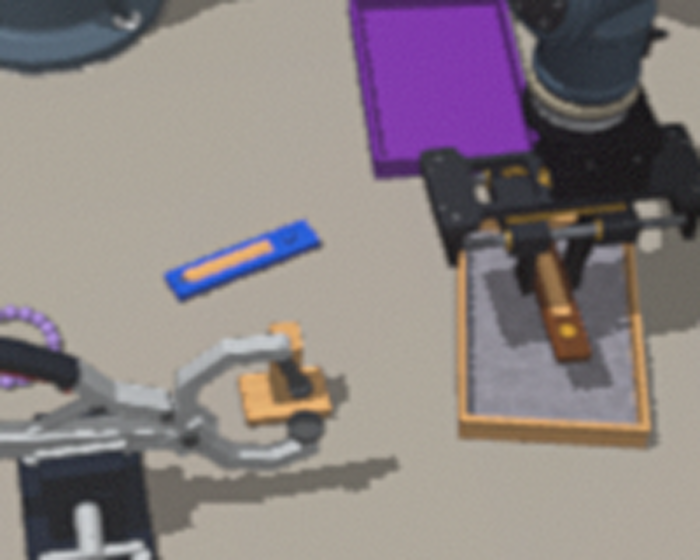

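The slide is held above the felt, stud up, at crop (565,330). I'll lower it.

```bash
python3 -m crank '[[0,0,1.5,0,0,0,1],[0,0,1,0,0,0,1],[0,0,0.4,0,0,0,1],[0,0,0.2,0,0,0,1],[0,0,0,0,0,0,1]]'
```

```text
time: 20.0
position: [0.4238, 0.3279, 0.0778]
tool_rot: [1.0, 0.0, 0.0, -0.0]
ft_force: [0.0, -0.4, -1.0]
grip_width: 0.0257
grip_force: 29.8
```

```bash
python3 -m crank '[[0,0,0.2,0,0,0,1],[0,0,0.1,0,0,0,1],[0,0,0,0,0,0,1]]'
python3 -m crank '[[0,0,0,0,0,0,0.65],[0,0,0,0,0,0,0.55],[0,0,0,0,0,0,0.5],[0,0,0,0,0,0,0.5],[0,0,-1,0,0,0,0.5]]'
python3 -m crank '[[0,0,-4,0,0,0,0.5],[0,0,-5,0,0,0,0.5],[-2,0,-5,0,0,0,0.5],[-2,0,-5,0,0,0,0.5],[0,0,0,0,0,0,0.5]]'
python3 - <<'E'
from h import *; import cv2
a=cams.camera("scene")[170:330,180:440,::-1]; b=cams.camera("top")[180:320,170:440,::-1]
cv2.imwrite("pics/s8.png",np.vstack([cv2.resize(a,(500,308)),cv2.resize(b,(500,260))]))
E
```

```text
time: 20.38
position: [0.4238, 0.3278, 0.0748]
tool_rot: [1.0, 0.0, 0.0, -0.0]
ft_force: [-0.8, -0.5, -0.6]
grip_width: 0.0252
grip_force: 29.8
time: 21.0
position: [0.4234, 0.3276, 0.0846]
tool_rot: [1.0, 0.0, -0.001, 0.0]
ft_force: [-0.4, -0.2, -0.8]
grip_width: 0.0431
grip_force: 0.0
time: 21.62
position: [0.384, 0.3287, 0.2792]
tool_rot: [1.0, 0.001, 0.004, -0.002]
ft_force: [0.7, -0.1, -0.5]
grip_width: 0.0434
grip_force: 0.0
```

View pics/s8.png

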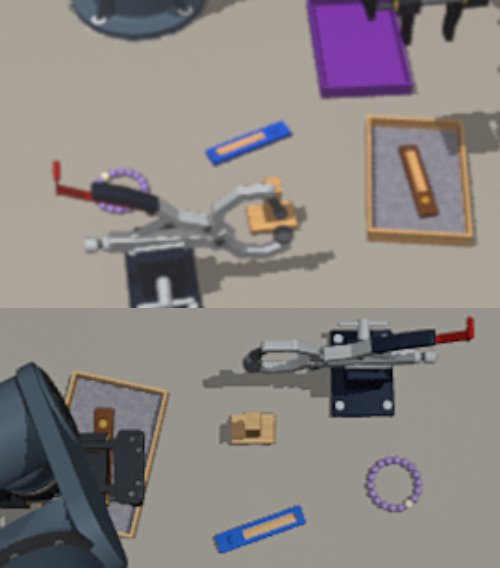

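The slide lies flat in the tray, stud up, at (418,180) in the scene half. The pliers are open and nothing else has moved, so I'll hand in.

```bash
python3 -m crank '[[0,0,0,0,0,0,0.5],[0,0,0,0,0,0,0.5]]'; python3 -c "
from rig import ticket
print(ticket.hand_in())"
```

```text
time: 21.98
position: [0.3837, 0.3274, 0.2733]
tool_rot: [1.0, -0.0, -0.001, 0.001]
ft_force: [-0.8, 0.8, 0.8]
grip_width: 0.0436
grip_force: 0.0
the job is handed in; nothing more can be done
None
```

I handed the job in at about 22 s, but the hand-in returned no verdict: the handle snapped shut and stayed locked, the release lever opened the pliers, and the last picture shows the hair slide flat in the felt tray, stud up, with the pliers open and the bracelet not visibly moved (stud depth, jar and file weren't rechecked).

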